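Close a pinwheel layer of cartons on a packing pallet

ROBOT

A 7-joint arm with a two-finger parallel gripper is mounted at the origin on a cart in front of the work surface, level with it; the furniture and walls round the work are solid. World frame = base frame: x ahead of the robot, y to its left, z up, the work surface at z = 0. Lengths are in m, angles in degrees, forces in N, time in s.
With the tool pointing down it reaches from about 0.35 to 0.9 m from the base axis. Payload 8.1 kg.
Tool frame: the origin (TCP) lies on the centre line of the jaws, within the pads' length; the fingertips stand 14 mm ahead of it and the grasp point (between the pads) lies 5 mm behind it; z points along the fingers, y is the line along which they close (so a half turn about z gives the same grasp; the last joint's range is limited). The gripper opens to 85 mm and grips with 20 to 120 N. Pads are 22 mm wide; open, the fingers measure 114 mm over their backs; the gripper's body (76 mm by 85 mm) begins 54 mm behind the grasp point. The pads swing forward as they close: fully open they stand 13 mm farther back than shut.
Start: joints at [-74.977, 24.895, 1.432, 90.138, -0.665, 64.973, -4.303], TCP at [0.223, 0.584, 0.245] pointing down, gripper open.
Joint ranges: [-149.89, 149.89], [-25.12, 119.58], [-72.63, 75.52], [4.76, 147.25], [-75.54, 255.54], [6.69, 114.76], [-157.13, 157.13]. Speed limits (degrees/s): [127.2, 127.2, 172.46, 172.46, 180, 180, 180].

INTERFACE

Orientations are given as a 3x3 rotation matrix whose columns are the frame's x, y, z axes.
In Python, from rig import ctrl gives the robot as it stands.
- The arm moves only by the shell command python3 inch.py 'ROWS'. ROWS is a JSON list that holds a single list of rows (three levels of brackets), with 1 to 20 rows, each of 5 numbers: dx, dy, dz in units of 50 mm, then a turn about the tool's z in degrees, then the finger opening in m; each row is the pose to reach, as a shift and turn from the pose commanded when the command began, along the tool's axes at that moment; what a row does not reach only later rows make up. A row lasts 1/12 s, in which the tool goes at most 0.0417 m and 7.16 degrees, less where a joint would pass 70% of its speed; a pose out of reach is approached as far as the arm can. The fingers move at their own pace and stop on an object; the grip force is fixed at half the most. Time passes only in rows, so rows that do not move let the fingers close. It prints the time, the measured TCP pose, the force, the opening and the grip force at its end. Input that does not fit is refused with a message, and nothing moves.
- ctrl.sense(): the state, without advancing time (a new reading comes with each control period).
- ctrl.snapshot(name): name is "scene" or "side" or "wrist"; returns the picture (480x640x3 uint8, red, green, blue); there is no depth.
- ctrl.calibration(name): a dict with "K" (3x3 intrinsics, pixels), "k1" (the pictures are not rectified: a ray, as slopes to the right and down, at radius r is drawn at 1 + k1 r^2 times it, then the intrinsics apply), "rvec" (rotation vector, rad) and "tvec" (3), from world to camera coordinates, as OpenCV has them; the wrist camera has in their place "hand_eye" (4x4, takes a point from camera to tool coordinates, whose origin is the TCP and whose axes are the flange's). Camera axes: x right, y down, z forward; pixel columns grow to the right and rows downward; lengths in m; the calibration is good to about 2 mm. A picture is of the moment at which its call begins: read the wrist's pose just before it. calibration takes no time and is no camera call.
- ctrl.sign_off(): hands the job in; it is judged then, once.
The state is a dict: "clock": time; "q": joint angles; "joint_velocities": joint speeds; "tau": joint torques, N m; "eef_pos": TCP position; "tool_rot": TCP orientation; "wrist_force": force on the tool from outside, world axes, zero at the start; "torque": the same for the moment, N m; "gripper_width": finger opening in m; "grasp_force": force on a finger pad.
Only numpy, scipy, OpenCV 4.12 (cv2) and the standard library are available. Lean on these libraries where they do the work, as an engineer would, in place of code of your own. Each camera call takes 0.05 s, during which the arm holds its last target. There are 200 camera calls.

TASK

Finish the pinwheel layer on the small pallet with the two loose grey cartons: they lie on their narrow long sides like the two already packed, so the one standing on end has to be laid over before it is packed. Fill the empty place along the near rail first, then the last one; gently press each carton home against the rail or cartons it butts on, so that you feel the contact and the whole layer ends tight against the two rails, with no gaps. Do not shove the packed cartons out of place, and leave the tape, mug and multimeter alone.

Things in the scene. Friction and masses are not known exactly. Their poses are not given: they have to be found in the camera images.
- pallet: small pallet fixed on the bench: 184 x 184 mm plywood deck, its top 24 mm above the bench. Two aluminium rails, 12 mm higher than the deck, inner faces at x = -72.5 (near edge) and y = -72.5 mm (right edge). Origin at bench level under the middle of the 145 mm pinwheel square (black lines); x away from the robot (turned up to 23 degrees), y left. A 65 x 65 mm hole stays in the middle of the layer
- near_place (a point): on the deck: where the middle of the underside of the near-rail carton belongs in the tight layer; pallet's axes, at (-52.5, 20, 24) mm on the pallet. Carton's length along the pallet's y, its side on the near (-x) rail, its end butting (towards -y) on carton_a's side. Either loose carton may go here, either way round or up
- last_place (a point): on the deck: where the middle of the underside of the last carton belongs in the tight layer; pallet's axes, at (20, 52.5, 24) mm on the pallet. Carton's length along the pallet's x, its end butting (towards -x) on the near-rail carton's side, its side (towards -y) on carton_b's end. Either loose carton may go here
- carton_a: grey closed carton, 105 long (x) x 40 wide (y) x 56 mm high (z), 0.2 to 0.4 kg, rigid, loose; origin at the centre of its 105 x 40 mm underside. Already packed: against the right and near rails, length along the pallet's x, its centre at (-20, -52.5) mm on the pallet; slides when pushed
- carton_b: grey closed carton, 105 long (x) x 40 wide (y) x 56 mm high (z), 0.2 to 0.4 kg, rigid, loose; origin at the centre of its 105 x 40 mm underside. Already packed: against the right rail and carton_a's end, length along the pallet's y, its centre at (52.5, -20) mm on the pallet; slides when pushed
- carton_lying: grey closed carton, 105 long (x) x 40 wide (y) x 56 mm high (z), 0.2 to 0.4 kg, rigid, loose; origin at the centre of its 105 x 40 mm underside. Starts on the bench right of the pallet, on its underside as it is to be packed, its length roughly away from the robot. A cabinet with a shelf stands across the back of the bench from about x = 0.62 m: keep the wrist clear of it
- carton_standing: grey closed carton, 105 long (x) x 40 wide (y) x 56 mm high (z), 0.2 to 0.4 kg, rigid, loose; origin at the centre of its 105 x 40 mm underside. Starts right of the pallet, nearer than the lying one, 105 mm tall on a 40 x 56 mm end: x points down, z away from the robot (to 20 degrees), y right-left; origin on its near face. Turn it 90 degrees about y; leant 30 degrees or more it falls over
- a_mid (a point): carton_a: geometric centre of the carton (28 mm along its z from its origin); axes as the carton's own
- b_mid (a point): carton_b: geometric centre of the carton (28 mm along its z from its origin); axes as the carton's own
- lying_mid (a point): carton_lying: geometric centre of the carton (28 mm along its z from its origin); axes as the carton's own
- standing_mid (a point): carton_standing: geometric centre of the carton (28 mm along its z from its origin); axes as the carton's own
- tape_roll: bystander: black roll of tape, 58 mm across, 19 mm high, near the bench's front edge, right of the standing carton; origin under its centre. A tall fixed microscope stands just beyond and right of it (about 0.4 m high): swing round its front
- mug: bystander: orange mug, 101 mm high, left of the pallet; origin under its centre
- multimeter: bystander: orange and black multimeter, 142 x 76 x 47 mm, right of the tape; origin under its centre

How it is judged:
By the outcome, as a careful person would: the job done as asked, in the order asked, and still so for the second after the job is handed in, with the robot touching nothing.
It also fails if it takes over 72 s, if anything falls off the work surface, if the arm or the gripper's body presses on something with over 40 N, if the wrist force passes 120 N, or if a joint passes its speed limit or range.

## Working session

There is one attempt and no reset: what is moved stays moved. The work goes in short steps, Python scripts to look and compute and a shell command to move; the robot and the scene stay as the last step left them, time stands still between calls to the robot, and variables do not carry over. Pictures are saved under pics/ and viewed, at most 10 in all, crops included, and the job is handed in when it is done.

```bash
ls; mkdir -p pics
python3 - <<'E'
from rig import ctrl
import cv2,numpy as np
for n in("scene","side"):
    cv2.imwrite(f"pics/{n}0.png",ctrl.snapshot(n)[:,:,::-1])
    c=ctrl.calibration(n);print(n,c)
print(ctrl.calibration("wrist"))
s=ctrl.sense();print(s)
E
```

```text
inch.py
pics
rig.py
scene {'K': array([[538.74443676,   0.        , 322.61370403],
       [  0.        , 538.74443676, 238.26555552],
       [  0.        ,   0.        ,   1.        ]]), 'k1': -0.025203209907656364, 'rvec': array([ 2.22334794, -0.74985614,  0.33896957]), 'tvec': array([-0.33403714,  0.24574395,  1.17797892])}
side {'K': array([[613.58811573,   0.        , 317.79428409],
       [  0.        , 613.58811573, 235.65575861],
       [  0.        ,   0.        ,   1.        ]]), 'k1': -0.0963485315948698, 'rvec': array([ 0.06649758, -2.79673669,  1.39926626]), 'tvec': array([0.47220544, 0.05607288, 1.64986718])}
{'K': array([[337.11115261,   0.        , 317.29550766],
       [  0.        , 337.11115261, 243.48196901],
       [  0.        ,   0.        ,   1.        ]]), 'k1': -0.0008859807004506467, 'hand_eye': array([[ 5.15871818e-04, -9.47545201e-01, -3.19621380e-01,
         8.22923709e-02],
       [ 9.99999716e-01,  6.64626192e-04, -3.56333133e-04,
         1.24612058e-03],
       [ 5.50070491e-04, -3.19621106e-01,  9.47545274e-01,
        -1.28791188e-01],
       [ 0.0
[... 277 characters left out ...]
.21062987,  0.052728  ,
        0.09099185,  0.02123313]), 'tau': array([ 2.31497448e-03, -6.71749377e+01,  1.02785412e+00, -3.16905928e+01,
        1.58274325e-02,  7.20917495e-03,  4.04549814e-05]), 'eef_pos': array([0.22287708, 0.58343795, 0.24459611]), 'tool_rot': array([[-9.34147694e-01,  3.56886447e-01, -3.87863079e-04],
       [ 3.56886632e-01,  9.34146666e-01, -1.39189894e-03],
       [-1.34428864e-04, -1.43866233e-03, -9.99998956e-01]]), 'wrist_force': array([ 0.31820894,  0.75868531, -0.08506361]), 'torque': array([-0.00653573,  0.01358255, -0.01274443]), 'grasp_force': 0.0, 'gripper_width': 0.08587117317641921}
5 inch.py
```
View pics/scene0.png

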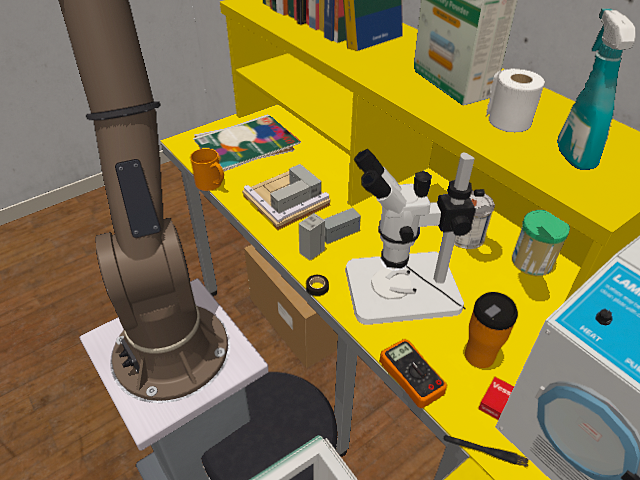

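View pics/side0.png

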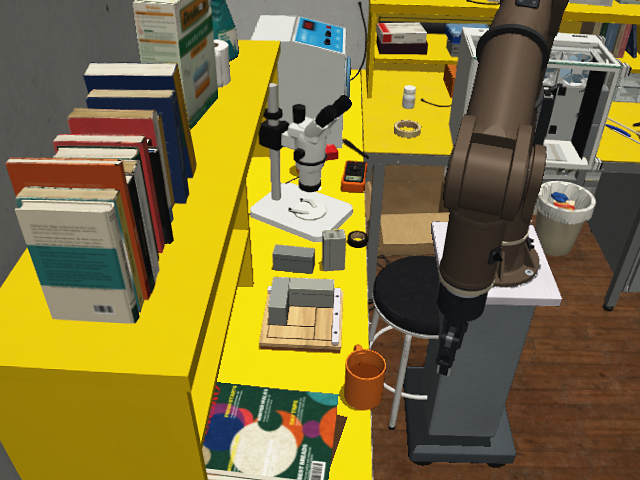

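The scene view shows the pallet at about (290,195), the standing carton at (312,237), the lying carton at (342,224) and the tape at (318,285). The side view shows the pallet at about (300,315), the lying carton at (293,258) and the standing carton at (333,250). I'll enlarge both.

Create h.py:
```python
import numpy as np,cv2
from rig import ctrl
def cam(n):
    c=ctrl.calibration(n); K=c["K"];k1=c["k1"]
    if n=="wrist":
        s=ctrl.sense();T=np.eye(4);T[:3,:3]=s["tool_rot"];T[:3,3]=s["eef_pos"]
        M=np.linalg.inv(T@c["hand_eye"]);R,t=M[:3,:3],M[:3,3]
    else: R=cv2.Rodrigues(c["rvec"])[0];t=c["tvec"]
    return K,np.array([k1,0,0,0.]),R,t
def ray(C,uv):
    K,d,R,t=C
    p=cv2.undistortPoints(np.array([[uv]],float),K,d)[0,0]
    return -R.T@t,R.T@np.array([p[0],p[1],1])
def at(C,uv,z):
    o,d=ray(C,uv);return o+d*(z-o[2])/d[2]
def proj(C,P):
    K,d,R,t=C
    return cv2.projectPoints(np.array(P,float),cv2.Rodrigues(R)[0],t,K,d)[0][:,0]
```

Run:
```python
from h import *
a=cv2.imread("pics/scene0.png")[160:265,235:368];b=cv2.imread("pics/side0.png")[224:356,254:376]
cv2.imwrite("pics/c1.png",cv2.resize(a,None,fx=5,fy=5,interpolation=cv2.INTER_CUBIC))
C,S=cam("scene"),cam("side")
for uv,z in(((290,195),.05),((312,237),.05),((342,224),.03),((318,285),.01)):print(at(C,uv,z).round(3))
for uv,z in(((300,315),.03),((333,250),.05),((293,258),.03),((357,239),.01),((365,400),0.0)):print('s',at(S,uv,z).round(3))
```

```text
[0.488 0.238 0.05 ]
[0.435 0.063 0.05 ]
[0.542 0.073 0.03 ]
[ 0.369 -0.049  0.01 ]
s [0.502 0.281 0.03 ]
s [0.431 0.058 0.05 ]
s [0.534 0.072 0.03 ]
s [ 0.367 -0.045  0.01 ]
s [0.353 0.495 0.   ]
```

View pics/c1.png

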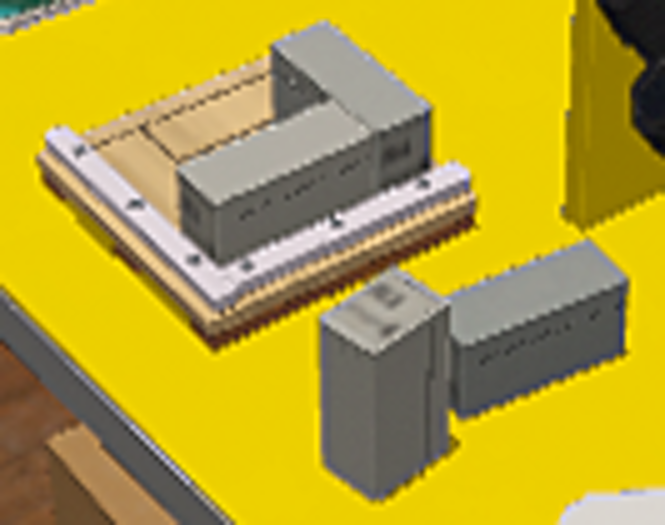

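The crop shows the carton corners clearly. The pallet is near (0.49,0.25), the lying carton near (0.54,0.07) and the standing carton near (0.435,0.06). I'll move the wrist camera over them.

The rows are not in the units I measure in: shifts go in units of 50 mm. I convert before sending: -0.06 m is -1.2, -0.38 m is -7.6.

```bash
python3 inch.py '[[[-2, -1.6, -1.2, 0, 0.085], [-7.6, -5.88, -1.2, 0, 0.085], [-7.6, -5.88, -1.2, 0, 0.085], [-7.6, -5.88, -1.2, 0, 0.085], [-7.6, -5.88, -1.2, 0, 0.085], [-7.6, -5.88, -1.2, 0, 0.085], [-7.6, -5.88, -1.2, 0, 0.085], [-7.6, -5.88, -1.2, 0, 0.085], [-7.6, -5.88, -1.2, 0, 0.085], [-7.6, -5.88, -1.2, 0, 0.085], [-7.6, -5.88, -1.2, 0, 0.085], [-7.6, -5.88, -1.2, 0, 0.085], [-7.6, -5.88, -1.2, 0, 0.085], [-7.6, -5.88, -1.2, 0, 0.085], [-7.6, -5.88, -1.2, 0, 0.085]]]'
python3 - <<'E'
from h import *
import pickle
C=cam("wrist");im=ctrl.snapshot("wrist");pickle.dump((C,im),open("w1.pkl","wb"))
cv2.imwrite("pics/w1.png",im[:,:,::-1]);print(ctrl.sense()["eef_pos"],ctrl.sense()["clock"])
E
```

```text
clock: 1.35
eef_pos: [0.4725, 0.1742, 0.305]
tool_rot: [[-0.934, 0.357, -0.001], [0.357, 0.934, 0.0], [0.001, -0.0, -1.0]]
wrist_force: [-1.1, 0.6, -0.5]
gripper_width: 0.0849
grasp_force: 0.0
[0.47230835 0.17480502 0.30493499] 1.4
```

View pics/w1.png

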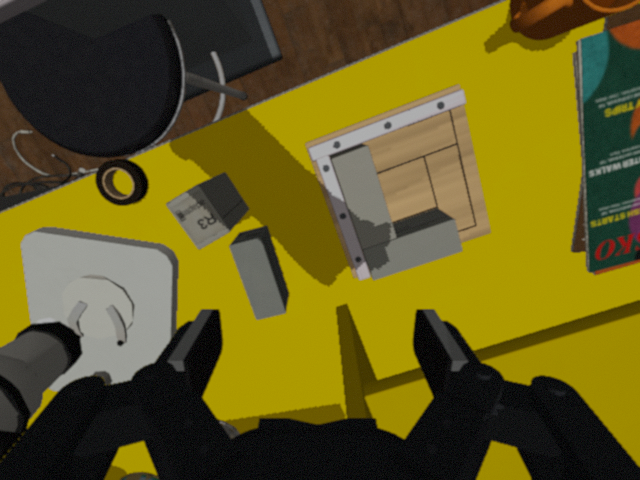

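The wrist view shows the pallet at about (400,185), the lying carton at (260,272) and the standing carton at (205,210). I'll enlarge it to read the corners.

Run:
```python
from h import *
a=cv2.imread("pics/w1.png")[80:325,155:500]
cv2.imwrite("pics/c2.png",cv2.resize(a,(794,564),interpolation=cv2.INTER_CUBIC))
```

```text
(no output)
```

View pics/c2.png

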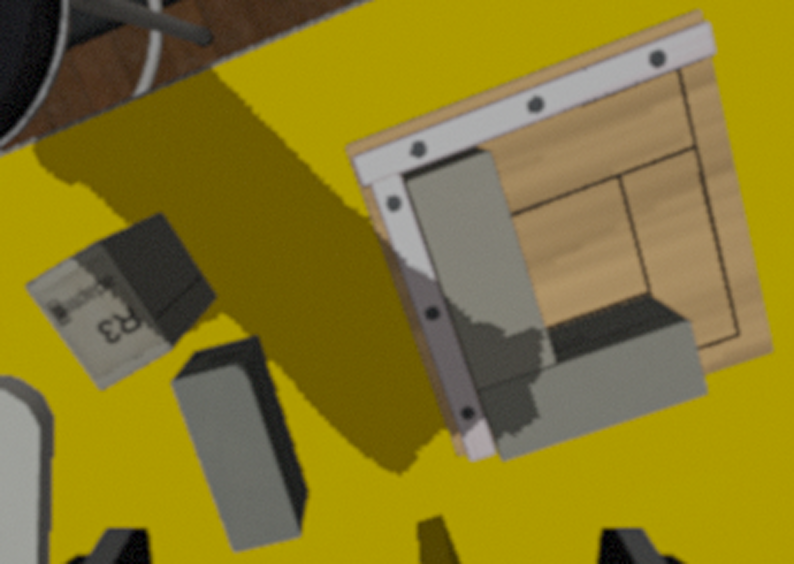

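```bash
cat > fit.py <<'E'
from h import *
from scipy.optimize import least_squares
def fit(C,uv,P,x0):
    P=np.array(P,float)/1000;uv=np.array(uv,float)
    def W(x):
        c,s=np.cos(x[2]),np.sin(x[2]);return np.c_[x[0]+c*P[:,0]-s*P[:,1],x[1]+s*P[:,0]+c*P[:,1],P[:,2]]
    r=least_squares(lambda x:(proj(C,W(x))-uv).ravel(),x0,loss='soft_l1')
    return r.x,(proj(C,W(r.x))-uv).round(1)
E
python3 - <<'E'
from fit import *
import pickle
C,_=pickle.load(open("w1.pkl","rb"))
f=lambda L:np.array(L)*345/794+[155,80]
pal=f([(490,152),(407,180),(708,392),(692,320),(500,460),(738,334),(773,350)])
Pp=[(-72.5,-32.5,80),(-72.5,-72.5,80),(72.5,32.5,80),(32.5,32.5,80),(72.5,-72.5,80),(72.5,72.5,24),(92,92,24)]
ly=f([(173,382),(244,362),(300,535),(235,551),(257,337),(307,492)])
Pl=[(-52.5,-20,56),(-52.5,20,56),(52.5,20,56),(52.5,-20,56),(-52.5,20,0),(52.5,20,0)]
st=f([(26,287),(100,242),(170,349),(104,390),(162,213),(216,297)])
Ps=[(-28,-20,105),(-28,20,105),(28,20,105),(28,-20,105),(-28,20,0),(28,20,0)]
for n,u,P,x0 in(("pal",pal,Pp,(.49,.25,0)),("ly",ly,Pl,(.54,.07,0)),("st",st,Ps,(.435,.06,0))):
    x,r=fit(C,u,P,x0);print(n,x[:2].round(4),np.degrees(x[2]).round(2),r.tolist())
E
```

```text
pal [0.5   0.279] -0.73 [[0.2, -1.6], [-1.2, 0.2], [0.0, 0.4], [-1.0, -1.1], [0.3, 0.4], [0.2, 0.2], [3.3, 2.1]]
ly [0.5343 0.0743] -6.28 [[-1.5, -0.4], [-0.1, 0.2], [0.6, 1.2], [-1.2, 1.2], [0.9, -1.6], [1.0, -0.3]]
st [0.4324 0.0631] 9.35 [[-0.9, 0.0], [-0.5, -0.8], [2.1, 0.5], [-1.0, 1.2], [0.4, -0.8], [1.6, 0.1]]
```

Fits are good to about 1 px: pallet (0.500,0.279) at −0.7°, lying (0.534,0.074) at −6.3°, standing (0.432,0.063) at 9.4°. Next I'll grasp the lying carton.

To row units: -0.03 m is -0.6, 0.03 m is 0.6.

```bash
python3 inch.py '[[[-0.6, -0.4, 0, -5, 0.085], [-1.2, -1, 0.6, -10, 0.085], [-1.88, -1.42, 1.2, -14.6, 0.085], [-1.88, -1.42, 2, -14.6, 0.085], [-1.88, -1.42, 2.8, -14.6, 0.085], [-1.88, -1.42, 3.6, -14.6, 0.085], [-1.88, -1.42, 4.4, -14.6, 0.085], [-1.88, -1.42, 5, -14.6, 0.085], [-1.88, -1.42, 5.36, -14.6, 0.085], [-1.88, -1.42, 5.36, -14.6, 0.07], [-1.88, -1.42, 5.36, -14.6, 0.03], [-1.88, -1.42, 5.36, -14.6, 0.03], [-1.88, -1.42, 5.36, -14.6, 0.03], [-1.88, -1.42, 5.36, -14.6, 0.03], [-1.88, -1.42, 5.36, -14.6, 0.03], [-1.88, -1.42, 5.36, -14.6, 0.03]]]'; python3 -c "
from h import *
print(ctrl.sense()['q'].round(1))"
```

```text
clock: 2.73
eef_pos: [0.5369, 0.0744, 0.0392]
tool_rot: [[-0.994, 0.11, 0.003], [0.11, 0.994, 0.001], [-0.003, 0.002, -1.0]]
wrist_force: [-1.2, 1.2, 8.5]
gripper_width: 0.0392
grasp_force: 62.0
[-22.2  32.5  12.  114.2 -11.5  34.2  81.2]
```

To row units: 0.2256 m is 4.512, -0.115 m is -2.3.

```bash
python3 inch.py '[[[0, 0, -0.6, 0, 0.03], [0, 0, -1.4, 0, 0.03], [0, 0, -2.3, 0, 0.03], [0.2, 0.4, -2.3, 7, 0.03], [0.4, 0.8, -2.3, 14, 0.03], [0.6, 1.2, -2.3, 21, 0.03], [0.8, 1.6, -2.3, 28, 0.03], [1, 2.1, -2.3, 35, 0.03], [1.2, 2.6, -2.3, 42, 0.03], [1.4, 3.1, -2.3, 49, 0.03], [1.6, 3.6, -2.3, 56, 0.03], [1.8, 4.1, -2.3, 63, 0.03], [2.088, 4.512, -2.3, 70, 0.03], [2.088, 4.512, -2.3, 77, 0.03], [2.088, 4.512, -2.3, 84.4, 0.03], [2.088, 4.512, -2.3, 84.4, 0.03], [2.088, 4.512, -1.6, 84.4, 0.03], [2.088, 4.512, -1, 84.4, 0.03], [2.088, 4.512, -0.9, 84.4, 0.03], [2.088, 4.512, -0.9, 84.4, 0.03]]]'
python3 - <<'E'
from h import *
import pickle
C=cam("wrist");im=ctrl.snapshot("wrist");pickle.dump((C,im),open("w2.pkl","wb"))
cv2.imwrite("pics/w2.png",im[:,:,::-1]);print(ctrl.sense()["wrist_force"],ctrl.sense()["q"].round(1))
E
```

```text
clock: 4.4
eef_pos: [0.4554, 0.3084, 0.0813]
tool_rot: [[0.01, 1.0, -0.003], [1.0, -0.01, -0.002], [-0.002, -0.003, -1.0]]
wrist_force: [0.4, -0.5, -3.5]
gripper_width: 0.039
grasp_force: 62.2
[ 0.26019642 -0.32227669 -2.17659194] [-61.9  31.8  31.4 112.3 -24.1  42.5 -16.8]
```

View pics/w2.png

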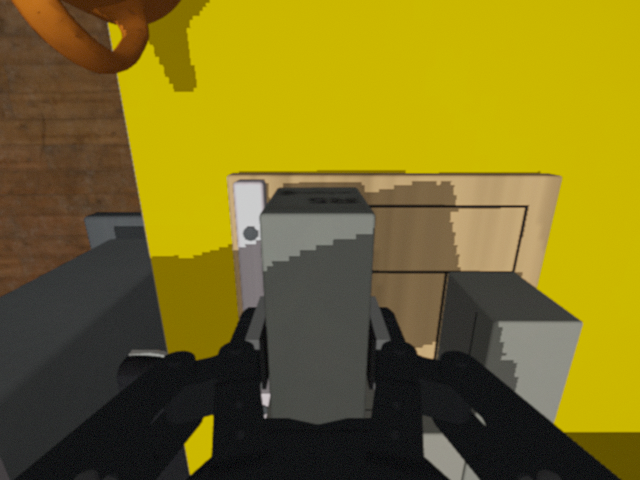

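The carton is held over the near place, with about 8 mm to the rail edge at (265,200). The deck edge runs (230,174)–(558,176) and the square's corner is at (527,206). I'll refine the pallet pose from this view.

Run:
```python
from h import *
import pickle
C,_=pickle.load(open("w2.pkl","rb"))
for n,uv,z in(("edgeL",(230,174),.024),("edgeR",(558,176),.024),("c72,72",(527,206.5),.024),("line72",(375,205),.024),("32,32",(446,271),.024),("l32",(375,271),.024),("l72r",(514,272),.024),
 ("rail inner end",(265,181),.036),("rail outer end",(235,181),.036),("B in",(498,321),.080),("B out",(582,321),.08),("heldTopL",(263,212),.137-.039),("heldTopR",(374,212),.137-.039)):
    print(n,(at(C,uv,z)*1000).round(1))
```

```text
edgeL [408.8 369.3  24. ]
edgeR [587.3 366.5  24. ]
c72,72 [573.6 349.8  24. ]
line72 [488.5 351.4  24. ]
32,32 [532.8 310.8  24. ]
l32 [490.3 311.2  24. ]
l72r [573.5 309.8  24. ]
rail inner end [429.5 367.   36. ]
rail outer end [414.1 367.2  36. ]
B in [535.6 311.2  80. ]
B out [572.5 310.9  80. ]
heldTopL [438.1 365.6  98. ]
heldTopR [475.8 365.2  98. ]
```

```bash
python3 inch.py '[[[0, 0, 0.16, 0, 0.03], [0, 0, 0.28, 0, 0.03], [0, 0, 0.32, 0, 0.03], [0, 0, 0.32, 0, 0.03]]]'; python3 inch.py '[[[0, 0, 0.02, 0, 0.03], [0, 0, 0.04, 0, 0.03], [0, 0, 0.04, 0, 0.03]]]'
```

```text
clock: 4.78
eef_pos: [0.4565, 0.3095, 0.0663]
tool_rot: [[0.012, 1.0, -0.0], [1.0, -0.012, 0.0], [0.0, -0.0, -1.0]]
wrist_force: [0.4, -0.3, -3.8]
gripper_width: 0.0387
grasp_force: 62.4
clock: 5.03
eef_pos: [0.4566, 0.3095, 0.0644]
tool_rot: [[0.012, 1.0, 0.0], [1.0, -0.012, 0.0], [0.0, 0.0, -1.0]]
wrist_force: [-0.4, -0.2, -4.0]
gripper_width: 0.0394
grasp_force: 62.4
```

To row units: 0.0015 m is 0.03, 0.001 m is 0.02.

```bash
python3 inch.py '[[[0, 0, 0.02, 0, 0.03], [0, 0, 0.03, 0, 0.03], [0, 0, 0.03, 0, 0.03]]]'; python3 inch.py '[[[0, 0, 0.02, 0, 0.03], [0, 0, 0.03, 0, 0.03], [0, 0, 0.03, 0, 0.03]]]'
```

```text
clock: 5.28
eef_pos: [0.4567, 0.3097, 0.0633]
tool_rot: [[0.012, 1.0, 0.0], [1.0, -0.012, 0.001], [0.001, 0.0, -1.0]]
wrist_force: [-2.1, -1.4, 2.7]
gripper_width: 0.0392
grasp_force: 63.3
clock: 5.53
eef_pos: [0.4567, 0.3097, 0.0632]
tool_rot: [[0.012, 1.0, -0.0], [1.0, -0.012, 0.002], [0.002, -0.0, -1.0]]
wrist_force: [-8.0, -3.0, 25.2]
gripper_width: 0.0392
grasp_force: 66.3
```

```bash
python3 inch.py '[[[0, 0, -0.03, 0, 0.03], [0, -0.06, -0.03, 0, 0.03], [0, -0.12, -0.03, 0, 0.03], [0, -0.12, -0.03, 0, 0.03]]]'; python3 inch.py '[[[0, -0.02, 0, 0, 0.03], [0, -0.04, 0, 0, 0.03], [0, -0.04, 0, 0, 0.03]]]'
```

```text
clock: 5.87
eef_pos: [0.4511, 0.3099, 0.0633]
tool_rot: [[0.012, 1.0, 0.002], [1.0, -0.012, 0.001], [0.001, 0.002, -1.0]]
wrist_force: [2.3, -0.2, 4.7]
gripper_width: 0.039
grasp_force: 63.5
clock: 6.12
eef_pos: [0.4495, 0.3099, 0.0633]
tool_rot: [[0.012, 1.0, 0.002], [1.0, -0.012, 0.001], [0.001, 0.002, -1.0]]
wrist_force: [3.1, 0.4, 5.8]
gripper_width: 0.0389
grasp_force: 63.7
```

To row units: -0.001 m is -0.02.

```bash
python3 inch.py '[[[0, -0.02, 0, 0, 0.03], [0, -0.02, 0, 0, 0.03]]]'; python3 inch.py '[[[0, -0.02, 0, 0, 0.03], [0, -0.02, 0, 0, 0.03]]]';python3 inch.py '[[[0, -0.01, 0, 0, 0.03], [0, -0.01, 0, 0, 0.03]]]'
```

```text
clock: 6.28
eef_pos: [0.4486, 0.3099, 0.0633]
tool_rot: [[0.013, 1.0, 0.002], [1.0, -0.013, 0.001], [0.001, 0.002, -1.0]]
wrist_force: [3.2, 0.7, 6.2]
gripper_width: 0.039
grasp_force: 63.7
clock: 6.45
eef_pos: [0.4476, 0.3099, 0.0633]
tool_rot: [[0.013, 1.0, 0.002], [1.0, -0.013, 0.001], [0.001, 0.002, -1.0]]
wrist_force: [3.6, 0.0, 5.8]
gripper_width: 0.0391
grasp_force: 63.7
clock: 6.62
eef_pos: [0.4471, 0.31, 0.0633]
tool_rot: [[0.013, 1.0, 0.002], [1.0, -0.013, 0.001], [0.001, 0.002, -1.0]]
wrist_force: [4.3, 0.3, 4.5]
gripper_width: 0.0392
grasp_force: 63.6
```

To row units: -0.0007 m is -0.014.

```bash
python3 inch.py '[[[0, -0.014, 0, 0, 0.03], [0, -0.014, 0, 0, 0.03]]]'; python3 inch.py '[[[0, -0.014, 0, 0, 0.03], [0, -0.014, 0, 0, 0.03]]]'
```

```text
clock: 6.78
eef_pos: [0.447, 0.3099, 0.0633]
tool_rot: [[0.013, 1.0, 0.003], [1.0, -0.013, 0.001], [0.001, 0.003, -1.0]]
wrist_force: [6.2, -1.0, 3.5]
gripper_width: 0.0389
grasp_force: 63.3
clock: 6.95
eef_pos: [0.447, 0.3099, 0.0634]
tool_rot: [[0.013, 1.0, 0.004], [1.0, -0.013, 0.001], [0.001, 0.004, -1.0]]
wrist_force: [8.8, 0.5, 1.0]
gripper_width: 0.0386
grasp_force: 63.1
```

To row units: -0.0005 m is -0.01.

```bash
python3 inch.py '[[[0, -0.01, 0, 0, 0.03], [0, -0.01, 0, 0, 0.03]]]'
```

```text
clock: 7.12
eef_pos: [0.4469, 0.3099, 0.0634]
tool_rot: [[0.013, 1.0, 0.005], [1.0, -0.013, 0.001], [0.001, 0.005, -1.0]]
wrist_force: [10.3, 0.7, -0.2]
gripper_width: 0.0389
grasp_force: 62.8
```

```bash
python3 inch.py '[[[-0.06, 0.02, 0, 0, 0.03], [-0.12, 0.02, 0, 0, 0.03], [-0.18, 0.02, 0, 0, 0.03], [-0.22, 0.02, 0, 0, 0.03], [-0.22, 0.02, 0, 0, 0.03]]]'; python3 inch.py '[[[-0.02, 0, 0, 0, 0.03], [-0.02, 0, 0, 0, 0.03]]]';python3 inch.py '[[[-0.02, 0, 0, 0, 0.03], [-0.02, 0, 0, 0, 0.03]]]'
```

```text
clock: 7.53
eef_pos: [0.4469, 0.3, 0.0635]
tool_rot: [[0.013, 1.0, 0.004], [1.0, -0.013, 0.003], [0.003, 0.004, -1.0]]
wrist_force: [5.7, 3.2, 2.3]
gripper_width: 0.0392
grasp_force: 63.1
clock: 7.7
eef_pos: [0.4469, 0.2994, 0.0635]
tool_rot: [[0.012, 1.0, 0.004], [1.0, -0.012, 0.003], [0.003, 0.004, -1.0]]
wrist_force: [6.4, 4.6, 3.1]
gripper_width: 0.039
grasp_force: 63.1
clock: 7.87
eef_pos: [0.4469, 0.2985, 0.0635]
tool_rot: [[0.012, 1.0, 0.004], [1.0, -0.012, 0.003], [0.003, 0.004, -1.0]]
wrist_force: [6.2, 5.8, 2.0]
gripper_width: 0.0387
grasp_force: 63.1
```

```bash
python3 inch.py '[[[-0.02, 0, 0, 0, 0.03], [-0.02, 0, 0, 0, 0.03]]]'; python3 inch.py '[[[-0.02, 0, 0, 0, 0.03], [-0.02, 0, 0, 0, 0.03]]]';python3 inch.py '[[[-0.014, 0, 0, 0, 0.03], [-0.014, 0, 0, 0, 0.03]]]'
```

```text
clock: 8.03
eef_pos: [0.4469, 0.2975, 0.0635]
tool_rot: [[0.012, 1.0, 0.004], [1.0, -0.012, 0.003], [0.003, 0.004, -1.0]]
wrist_force: [6.3, 5.1, 2.0]
gripper_width: 0.0394
grasp_force: 63.1
clock: 8.2
eef_pos: [0.4469, 0.2965, 0.0635]
tool_rot: [[0.012, 1.0, 0.004], [1.0, -0.012, 0.003], [0.003, 0.004, -1.0]]
wrist_force: [6.1, 3.6, 2.7]
gripper_width: 0.0391
grasp_force: 63.1
clock: 8.37
eef_pos: [0.4469, 0.2959, 0.0635]
tool_rot: [[0.012, 1.0, 0.004], [1.0, -0.012, 0.003], [0.003, 0.004, -1.0]]
wrist_force: [6.2, 5.2, 1.9]
gripper_width: 0.039
grasp_force: 63.1
```

To row units: -0.0007 m is -0.014.

```bash
python3 inch.py '[[[-0.014, 0, 0, 0, 0.03], [-0.014, 0, 0, 0, 0.03]]]'; python3 inch.py '[[[-0.014, 0, 0, 0, 0.03], [-0.014, 0, 0, 0, 0.03]]]'
```

```text
clock: 8.53
eef_pos: [0.4468, 0.2953, 0.0635]
tool_rot: [[0.012, 1.0, 0.004], [1.0, -0.012, 0.003], [0.003, 0.004, -1.0]]
wrist_force: [5.7, 5.3, 1.5]
gripper_width: 0.0394
grasp_force: 63.1
clock: 8.7
eef_pos: [0.4468, 0.2948, 0.0635]
tool_rot: [[0.012, 1.0, 0.004], [1.0, -0.012, 0.003], [0.003, 0.004, -1.0]]
wrist_force: [6.0, 6.5, 0.7]
gripper_width: 0.039
grasp_force: 63.0
```

```bash
python3 inch.py '[[[-0.014, 0, 0, 0, 0.03], [-0.014, 0, 0, 0, 0.03]]]'; python3 inch.py '[[[-0.014, 0, 0, 0, 0.03], [-0.014, 0, 0, 0, 0.03]]]'
```

```text
clock: 8.87
eef_pos: [0.4468, 0.2947, 0.0635]
tool_rot: [[0.011, 1.0, 0.004], [1.0, -0.012, 0.004], [0.004, 0.004, -1.0]]
wrist_force: [6.3, 7.6, 1.0]
gripper_width: 0.0391
grasp_force: 62.9
clock: 9.03
eef_pos: [0.4469, 0.2946, 0.0636]
tool_rot: [[0.011, 1.0, 0.004], [1.0, -0.011, 0.005], [0.005, 0.004, -1.0]]
wrist_force: [7.1, 10.7, -1.0]
gripper_width: 0.0394
grasp_force: 62.8
```

To row units: -0.06 m is -1.2, -0.18 m is -3.6.

```bash
python3 inch.py '[[[0, 0, 0, 0, 0.07], [0, 0, 0, 0, 0.07], [0, 0, 0, 0, 0.07], [0, 0, -0.4, 0, 0.07], [0, 0, -1.2, 0, 0.07], [0, 0, -2, 0, 0.07], [0, 0, -2.8, 0, 0.07], [0, 0, -3.6, 0, 0.07], [0, 0, -3.6, 0, 0.07]]]'
python3 - <<'E'
from h import *
import pickle
C=cam("wrist");im=ctrl.snapshot("wrist");pickle.dump((C,im),open("w3.pkl","wb"))
cv2.imwrite("pics/w3.png",im[:,:,::-1]);print(ctrl.sense()["wrist_force"],ctrl.sense()["q"].round(1))
E
```

```text
clock: 9.78
eef_pos: [0.4477, 0.2919, 0.2495]
tool_rot: [[0.013, 1.0, 0.006], [1.0, -0.013, 0.006], [0.006, 0.006, -1.0]]
wrist_force: [1.3, 0.9, -0.1]
gripper_width: 0.0705
grasp_force: 0.0
[-0.97177675 -0.17086564 -0.97994569] [-69.1  18.2  39.7 105.4 -13.3  60.7 -25.1]
```

View pics/w3.png

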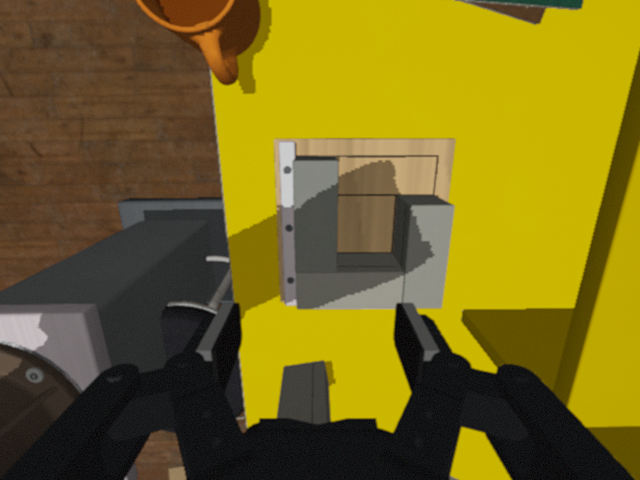

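The near carton sits tight in its corner (left end at (316,157), joint with carton A at (337,272)). Next I'll go behind the standing carton with closed fingers.

```bash
python3 inch.py '[[[-0.4, 0, 0, -7, 0], [-0.8, -0.2, 0, -14, 0], [-1.2, -0.4, 0, -21, 0], [-1.6, -0.5, 0, -28, 0], [-2, -0.6, 0, -35, 0], [-2.4, -0.7, 0, -42, 0], [-2.8, -0.8, 0, -49, 0], [-3.2, -1, 0, -56, 0], [-3.6, -1.1, 0, -63, 0], [-4, -1.2, 0, -70, 0], [-4.4, -1.4, 0, -77, 0], [-4.8, -1.492, 0, -84, 0], [-4.8, -1.492, 0, -91, 0], [-4.8, -1.492, 0.6, -98, 0], [-4.8, -1.492, 1.4, -100, 0], [-4.8, -1.492, 2.2, -100, 0], [-4.8, -1.492, 2.86, -100, 0], [-4.8, -1.492, 2.86, -100, 0]]]'
```

```text
clock: 11.33
eef_pos: [0.3627, 0.0504, 0.0948]
tool_rot: [[-0.987, -0.161, -0.01], [-0.161, 0.987, -0.006], [0.011, -0.004, -1.0]]
wrist_force: [-0.8, -0.1, 0.0]
gripper_width: 0.0
grasp_force: 0.0
```

To row units: -0.01 m is -0.2, -0.058 m is -1.16.

```bash
python3 inch.py '[[[0, 0, -0.2, 0, 0], [-0.3, 0, -0.2, 0, 0], [-0.56, 0, -0.2, 0, 0], [-0.72, 0, -0.2, 0, 0], [-0.88, 0, -0.2, 0, 0], [-1.04, 0, -0.2, 0, 0], [-1.16, 0, -0.2, 0, 0]]]'
python3 - <<'E'
from h import *
a=ctrl.snapshot("side")[200:300,260:400];b=ctrl.snapshot("scene")[180:280,280:400]
cv2.imwrite("pics/t1.png",cv2.resize(np.hstack([a,b])[:,:,::-1],None,fx=3,fy=3))
E
```

```text
clock: 11.92
eef_pos: [0.4252, 0.0616, 0.1103]
tool_rot: [[-0.987, -0.161, 0.0], [-0.161, 0.987, 0.0], [-0.0, 0.0, -1.0]]
wrist_force: [0.1, 0.1, -0.2]
gripper_width: -0.0001
grasp_force: 0.2
```

View pics/t1.png

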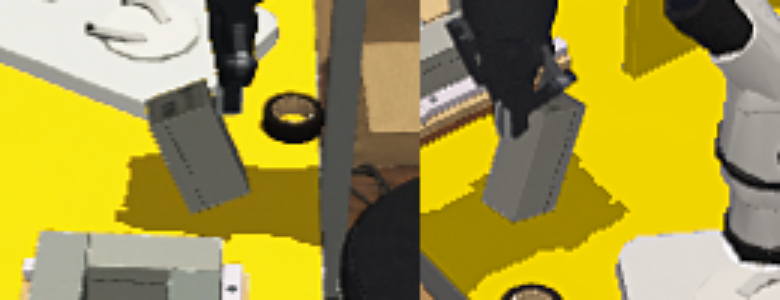

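Carton is tipping about its far edge, leaning roughly 20–25°. Keep pushing gently.

```bash
python3 inch.py '[[[-0.12, 0, 0, 0, 0], [-0.24, 0, 0, 0, 0], [-0.36, 0, 0, 0, 0], [-0.44, 0, 0, 0, 0], [-0.44, 0, 0, 0, 0], [-0.2, 0, -0.4, 0, 0.03], [0, 0, -1.2, 0, 0.085], [0, 0, -2, 0, 0.085], [0, 0, -2.8, 0, 0.085], [0, 0, -2.8, 0, 0.085], [0, 0, -2.8, 0, 0.085]]]'
python3 - <<'E'
from h import *
import pickle
C=cam("wrist");im=ctrl.snapshot("wrist");pickle.dump((C,im),open("w4.pkl","wb"))
cv2.imwrite("pics/w4.png",im[:,:,::-1]);print(ctrl.sense()["eef_pos"],ctrl.sense()["q"].round(1))
E
```

```text
clock: 12.93
eef_pos: [0.4257, 0.0619, 0.2517]
tool_rot: [[-0.987, -0.162, 0.004], [-0.162, 0.987, 0.003], [-0.004, 0.002, -1.0]]
wrist_force: [-0.1, 0.2, -1.2]
gripper_width: 0.0722
grasp_force: 0.0
[0.42470752 0.06173497 0.25025298] [-51.9   5.6  40.7 117.7  -4.4  58.   90.3]
```

View pics/w4.png

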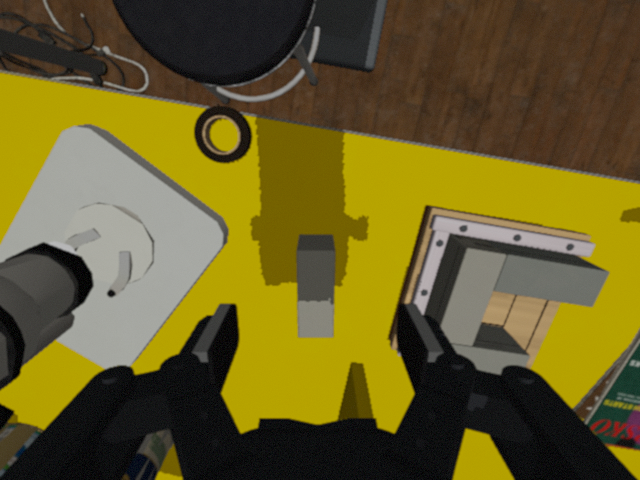

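The carton lies flat: top corners (298,249), (333,249), (334,336), (299,337), near bottom edge at row 236.

Run:
```python
from fit import *
import pickle
C,_=pickle.load(open("w4.pkl","rb"))
x,r=fit(C,[(298,249),(333,249),(334,336),(299,337),(299,236),(332,236)],[(-52.5,-20,56),(-52.5,20,56),(52.5,20,56),(52.5,-20,56),(-52.5,-20,0),(-52.5,20,0)],(.51,.07,.16))
print(x,np.degrees(x[2]),r.tolist())
s=ctrl.sense();R=s["tool_rot"];d=np.array([x[0],x[1],0.037])-s["eef_pos"];print(s["eef_pos"],(R.T@d).round(4),R[:,1])
```

```text
[0.51208197 0.07615151 0.17373238] 9.954131861085596 [[-2.2, 0.6], [1.9, 0.2], [0.3, 1.1], [-0.3, 0.5], [-0.4, -2.6], [0.5, -2.9]]
[0.42470752 0.06173497 0.25025298] [-8.820e-02 -2.000e-04  2.134e-01] [-0.16204828  0.98678193  0.00133423]
```

```bash
python3 inch.py '[[[-0.6, 0, 0.4, 0, 0.085], [-1.42, 0, 1, 0, 0.085], [-1.42, 0, 1.8, 0, 0.085], [-1.42, 0, 2.6, 0, 0.085], [-1.42, 0, 3.4, 0, 0.085], [-1.42, 0, 4, 0, 0.085], [-1.42, 0, 4.24, 0, 0.085], [-1.42, 0, 4.24, 0, 0.07], [-1.42, 0, 4.24, 0, 0.03], [-1.42, 0, 4.24, 0, 0.03], [-1.42, 0, 4.24, 0, 0.03], [-1.42, 0, 4.24, 0, 0.03], [-1.42, 0, 4.24, 0, 0.03], [-1.42, 0, 4.24, 0, 0.03]]]'
python3 - <<'E'
from h import *
s=ctrl.sense();R=s["tool_rot"];p=s["eef_pos"]
a=np.radians(-.74);Rp=np.array([[np.cos(a),-np.sin(a)],[np.sin(a),np.cos(a)]])
off=Rp.T@np.array([.500,.278])*0
# carton centre in tool frame at grasp (from fit), kept while held
ct=R.T@(np.array([.5121,.0761,p[2]])-p);print("ct",ct.round(4))
yd=np.degrees(np.arctan2(R[1,1],R[0,1]));print("ydir",yd)
c=np.array([.500,.278])+Rp@[.020+.010,.0525+.010]   # 10 mm clear both ways
ang=np.radians(89.26);Rt=np.array([[-np.sin(ang),0],[0,0]])
ydn=np.array([np.cos(ang),np.sin(ang)]);xdn=np.array([-ydn[1],ydn[0]])
tcp=c-xdn*ct[0]-ydn*ct[1]
d=np.array([tcp[0],tcp[1],p[2]])-p;print("tcp",tcp,"move",(R.T@d).round(4),"turn",-(89.26-yd))
E
```

```text
clock: 14.15
eef_pos: [0.4954, 0.073, 0.0389]
tool_rot: [[-0.987, -0.162, 0.002], [-0.162, 0.987, 0.001], [-0.002, 0.0, -1.0]]
wrist_force: [-2.3, -0.9, 8.0]
gripper_width: 0.0392
grasp_force: 61.6
ct [-0.017   0.0003  0.    ]
ydir 99.29772850247224
tcp [0.51383414 0.33997764] move [-6.130e-02  2.605e-01  2.000e-04] turn 10.037728502472234
```

```bash
python3 inch.py '[[[0, 0, -0.6, 0, 0.03], [0, 0, -1.4, 0, 0.03], [0, 0, -2.2, 0, 0.03], [-0.2, 0.7, -2.2, 2, 0.03], [-0.4, 1.4, -2.2, 4, 0.03], [-0.6, 2.2, -2.2, 6, 0.03], [-0.8, 3, -2.2, 8, 0.03], [-1, 3.8, -2.2, 10, 0.03], [-1.226, 4.6, -2.2, 10, 0.03], [-1.226, 5.21, -2.2, 10, 0.03], [-1.226, 5.21, -2.2, 10, 0.03], [-1.226, 5.21, -1.6, 10, 0.03], [-1.226, 5.21, -1, 10, 0.03], [-1.226, 5.21, -0.8, 10, 0.03], [-1.226, 5.21, -0.8, 10, 0.03]]]'
python3 - <<'E'
from h import *
import pickle
C=cam("wrist");im=ctrl.snapshot("wrist");pickle.dump((C,im),open("w5.pkl","wb"))
cv2.imwrite("pics/w5.png",im[:,:,::-1])
g=cv2.cvtColor(im,cv2.COLOR_RGB2HSV);print(ctrl.sense()["eef_pos"])
E
```

```text
clock: 15.4
eef_pos: [0.511, 0.3388, 0.0756]
tool_rot: [[-1.0, 0.012, -0.004], [0.012, 1.0, -0.003], [0.004, -0.003, -1.0]]
wrist_force: [0.4, 0.2, -2.4]
gripper_width: 0.039
grasp_force: 61.7
[0.51238667 0.33919822 0.07741844]
```

The rows are not in the units I measure in: shifts go in units of 50 mm. I convert before sending: 0.013 m is 0.26, 0.012 m is 0.24.

```bash
python3 inch.py '[[[0, 0, 0.12, 0, 0.03], [0, 0, 0.24, 0, 0.03], [0, 0, 0.26, 0, 0.03], [0, 0, 0.26, 0, 0.03]]]'; python3 inch.py '[[[0, 0, 0.02, 0, 0.03], [0, 0, 0.02, 0, 0.03]]]'
```

```text
clock: 15.78
eef_pos: [0.5132, 0.3399, 0.0651]
tool_rot: [[-1.0, 0.012, 0.0], [0.012, 1.0, 0.0], [-0.0, 0.0, -1.0]]
wrist_force: [-0.0, 0.2, -2.5]
gripper_width: 0.039
grasp_force: 61.7
clock: 15.95
eef_pos: [0.5133, 0.3399, 0.0641]
tool_rot: [[-1.0, 0.012, 0.0], [0.012, 1.0, 0.0], [-0.0, 0.0, -1.0]]
wrist_force: [0.6, -0.1, -2.4]
gripper_width: 0.0391
grasp_force: 61.8
```

To row units: 0.001 m is 0.02.

```bash
python3 inch.py '[[[0, 0, 0.02, 0, 0.03], [0, 0, 0.02, 0, 0.03]]]';  python3 inch.py '[[[0, 0, 0.01, 0, 0.03], [0, 0, 0.01, 0, 0.03]]]'
```

```text
clock: 16.12
eef_pos: [0.5134, 0.34, 0.0631]
tool_rot: [[-1.0, 0.012, 0.001], [0.012, 1.0, 0.0], [-0.001, 0.0, -1.0]]
wrist_force: [0.1, -0.5, -1.4]
gripper_width: 0.039
grasp_force: 62.1
clock: 16.28
eef_pos: [0.5133, 0.34, 0.063]
tool_rot: [[-1.0, 0.012, 0.0], [0.012, 1.0, 0.001], [-0.0, 0.001, -1.0]]
wrist_force: [-2.2, -1.0, 4.6]
gripper_width: 0.039
grasp_force: 62.9
```

```bash
python3 inch.py '[[[0, -0.06, 0, 0, 0.03], [0, -0.12, 0, 0, 0.03], [0, -0.12, 0, 0, 0.03]]]'; python3 inch.py '[[[0, -0.02, 0, 0, 0.03], [0, -0.02, 0, 0, 0.03]]]'; python3 inch.py '[[[0, -0.02, 0, 0, 0.03], [0, -0.02, 0, 0, 0.03]]]'
```

```text
clock: 16.53
eef_pos: [0.5137, 0.334, 0.063]
tool_rot: [[-1.0, 0.012, 0.001], [0.012, 1.0, 0.001], [-0.001, 0.001, -1.0]]
wrist_force: [0.6, 1.9, 6.7]
gripper_width: 0.0392
grasp_force: 62.9
clock: 16.7
eef_pos: [0.5137, 0.3336, 0.063]
tool_rot: [[-1.0, 0.012, 0.001], [0.012, 1.0, 0.002], [-0.001, 0.002, -1.0]]
wrist_force: [-0.5, 3.4, 5.4]
gripper_width: 0.0392
grasp_force: 62.8
clock: 16.87
eef_pos: [0.5137, 0.3327, 0.063]
tool_rot: [[-1.0, 0.012, 0.002], [0.012, 1.0, 0.002], [-0.002, 0.002, -1.0]]
wrist_force: [-0.6, 3.4, 6.2]
gripper_width: 0.0391
grasp_force: 62.8
```

```bash
python3 inch.py '[[[0, -0.02, 0, 0, 0.03], [0, -0.02, 0, 0, 0.03]]]'; python3 inch.py '[[[0, -0.014, 0, 0, 0.03], [0, -0.014, 0, 0, 0.03]]]'
```

```text
clock: 17.03
eef_pos: [0.5137, 0.3317, 0.0631]
tool_rot: [[-1.0, 0.012, 0.002], [0.012, 1.0, 0.002], [-0.002, 0.002, -1.0]]
wrist_force: [0.1, 2.7, 5.8]
gripper_width: 0.0392
grasp_force: 62.8
clock: 17.2
eef_pos: [0.5137, 0.3311, 0.063]
tool_rot: [[-1.0, 0.012, 0.002], [0.012, 1.0, 0.002], [-0.002, 0.002, -1.0]]
wrist_force: [-0.4, 3.8, 6.4]
gripper_width: 0.0392
grasp_force: 62.8
```

To row units: -0.0007 m is -0.014.

```bash
python3 inch.py '[[[0, -0.014, 0, 0, 0.03], [0, -0.014, 0, 0, 0.03]]]'; python3 inch.py '[[[0, -0.014, 0, 0, 0.03], [0, -0.014, 0, 0, 0.03]]]'
```

```text
clock: 17.37
eef_pos: [0.5137, 0.3305, 0.0631]
tool_rot: [[-1.0, 0.012, 0.002], [0.012, 1.0, 0.002], [-0.002, 0.002, -1.0]]
wrist_force: [0.1, 3.7, 6.6]
gripper_width: 0.0391
grasp_force: 62.8
clock: 17.53
eef_pos: [0.5137, 0.33, 0.0631]
tool_rot: [[-1.0, 0.012, 0.002], [0.012, 1.0, 0.002], [-0.002, 0.002, -1.0]]
wrist_force: [0.3, 4.3, 4.8]
gripper_width: 0.0394
grasp_force: 62.9
```

To row units: -0.0007 m is -0.014.

```bash
python3 inch.py '[[[0, -0.014, 0, 0, 0.03], [0, -0.014, 0, 0, 0.03]]]'; python3 inch.py '[[[0, -0.014, 0, 0, 0.03], [0, -0.014, 0, 0, 0.03]]]'
```

```text
clock: 17.7
eef_pos: [0.5137, 0.3299, 0.0631]
tool_rot: [[-1.0, 0.011, 0.002], [0.011, 1.0, 0.003], [-0.002, 0.003, -1.0]]
wrist_force: [1.2, 6.1, 4.7]
gripper_width: 0.0392
grasp_force: 62.6
clock: 17.87
eef_pos: [0.5137, 0.3298, 0.0631]
tool_rot: [[-1.0, 0.01, 0.002], [0.01, 1.0, 0.003], [-0.002, 0.003, -1.0]]
wrist_force: [0.7, 7.0, 3.7]
gripper_width: 0.039
grasp_force: 62.5
```

To row units: 0.007 m is 0.14, 0.006 m is 0.12.

```bash
python3 inch.py '[[[0.06, 0.016, 0, 0, 0.03], [0.12, 0.016, 0, 0, 0.03], [0.14, 0.016, 0, 0, 0.03], [0.14, 0.016, 0, 0, 0.03]]]'; python3 inch.py '[[[0.02, 0, 0, 0, 0.03], [0.02, 0, 0, 0, 0.03]]]'; python3 inch.py '[[[0.02, 0, 0, 0, 0.03], [0.02, 0, 0, 0, 0.03]]]'
```

```text
clock: 18.2
eef_pos: [0.5074, 0.3304, 0.0631]
tool_rot: [[-1.0, 0.01, 0.004], [0.01, 1.0, 0.003], [-0.004, 0.003, -1.0]]
wrist_force: [3.8, 6.0, 1.2]
gripper_width: 0.0391
grasp_force: 62.1
clock: 18.37
eef_pos: [0.5066, 0.3304, 0.0631]
tool_rot: [[-1.0, 0.01, 0.004], [0.01, 1.0, 0.003], [-0.004, 0.003, -1.0]]
wrist_force: [4.9, 6.6, 1.0]
gripper_width: 0.0391
grasp_force: 62.1
clock: 18.53
eef_pos: [0.5057, 0.3304, 0.0631]
tool_rot: [[-1.0, 0.01, 0.004], [0.01, 1.0, 0.003], [-0.004, 0.003, -1.0]]
wrist_force: [3.6, 7.8, 0.3]
gripper_width: 0.0393
grasp_force: 62.2
```

```bash
python3 inch.py '[[[0.014, 0, 0, 0, 0.03], [0.014, 0, 0, 0, 0.03]]]'; python3 inch.py '[[[0.014, 0, 0, 0, 0.03], [0.014, 0, 0, 0, 0.03]]]'
```

```text
clock: 18.7
eef_pos: [0.5051, 0.3304, 0.0631]
tool_rot: [[-1.0, 0.01, 0.004], [0.01, 1.0, 0.003], [-0.004, 0.003, -1.0]]
wrist_force: [4.3, 7.3, 0.6]
gripper_width: 0.0392
grasp_force: 62.1
clock: 18.87
eef_pos: [0.5044, 0.3304, 0.0631]
tool_rot: [[-1.0, 0.01, 0.004], [0.01, 1.0, 0.003], [-0.004, 0.003, -1.0]]
wrist_force: [4.2, 7.2, 1.5]
gripper_width: 0.0393
grasp_force: 62.1
```

```bash
python3 inch.py '[[[0.014, 0, 0, 0, 0.03], [0.014, 0, 0, 0, 0.03]]]'; python3 inch.py '[[[0.014, 0, 0, 0, 0.03], [0.014, 0, 0, 0, 0.03]]]'
```

```text
clock: 19.03
eef_pos: [0.5037, 0.3304, 0.0631]
tool_rot: [[-1.0, 0.01, 0.004], [0.01, 1.0, 0.003], [-0.004, 0.003, -1.0]]
wrist_force: [5.0, 7.0, 0.5]
gripper_width: 0.0391
grasp_force: 62.1
clock: 19.2
eef_pos: [0.503, 0.3304, 0.0631]
tool_rot: [[-1.0, 0.01, 0.004], [0.01, 1.0, 0.003], [-0.004, 0.003, -1.0]]
wrist_force: [4.6, 6.9, 0.8]
gripper_width: 0.0392
grasp_force: 62.2
```

To row units: 0.0007 m is 0.014.

```bash
python3 inch.py '[[[0.014, 0, 0, 0, 0.03], [0.014, 0, 0, 0, 0.03]]]'; python3 inch.py '[[[0.014, 0, 0, 0, 0.03], [0.014, 0, 0, 0, 0.03]]]'
```

```text
clock: 19.37
eef_pos: [0.5027, 0.3304, 0.0632]
tool_rot: [[-1.0, 0.01, 0.005], [0.01, 1.0, 0.003], [-0.005, 0.003, -1.0]]
wrist_force: [6.0, 7.0, -0.3]
gripper_width: 0.0395
grasp_force: 61.8
clock: 19.53
eef_pos: [0.5025, 0.3304, 0.0633]
tool_rot: [[-1.0, 0.011, 0.006], [0.011, 1.0, 0.003], [-0.006, 0.003, -1.0]]
wrist_force: [7.6, 6.3, -1.3]
gripper_width: 0.0393
grasp_force: 61.8
```

To row units: -0.0007 m is -0.014, 0.0007 m is 0.014.

```bash
python3 inch.py '[[[0.014, 0, 0, 0, 0.03], [0.014, -0.014, 0, 0, 0.03], [0.014, -0.014, 0, 0, 0.03]]]'; python3 inch.py '[[[0, 0, 0, 0, 0.07], [0, 0, 0, 0, 0.07], [0, 0, 0, 0, 0.07], [0, 0, -0.4, 0, 0.07], [0, 0, -1.2, 0, 0.07], [0, 0, -2, 0, 0.07], [0, 0, -2.8, 0, 0.07], [-0.6, 0, -2.8, 0, 0.07], [-1.2, 0, -2.8, 0, 0.07], [-1.2, 0, -2.8, 0, 0.07]]]'
python3 - <<'E'
from h import *
import pickle
C=cam("wrist");im=ctrl.snapshot("wrist");pickle.dump((C,im),open("w6.pkl","wb"))
P=[(.500+np.cos(-.0129)*x-np.sin(-.0129)*y,.278+np.sin(-.0129)*x+np.cos(-.0129)*y,.08) for x,y in((-85,-80),(-85,85),(85,85),(85,-80)) for x,y in[(x/1000,y/1000)]]
q=proj(C,P);print(q)
a,b=np.maximum(q.min(0).astype(int),0),q.max(0).astype(int)
print(a,b);c=im[a[1]:b[1],a[0]:b[0],::-1];f=min(800/c.shape[1],600/c.shape[0]);print(f)
cv2.imwrite("pics/w6.png",cv2.resize(c,None,fx=f,fy=f,interpolation=cv2.INTER_CUBIC))
E
```

```text
clock: 19.78
eef_pos: [0.5024, 0.3303, 0.0635]
tool_rot: [[-1.0, 0.011, 0.007], [0.011, 1.0, 0.004], [-0.007, 0.004, -1.0]]
wrist_force: [9.2, 9.3, -2.8]
gripper_width: 0.0395
grasp_force: 61.8
clock: 20.62
eef_pos: [0.5635, 0.3253, 0.2033]
tool_rot: [[-1.0, 0.015, 0.004], [0.015, 1.0, -0.0], [-0.004, -0.0, -1.0]]
wrist_force: [-0.6, -1.1, 1.1]
gripper_width: 0.0702
grasp_force: 0.0
[[116.63300883  21.37406233]
 [372.65703103  20.81357062]
 [361.79455181 265.15029955]
 [157.41968263 265.37707222]]
[116  20] [372 265]
2.4489795918367347
```

View pics/w6.png

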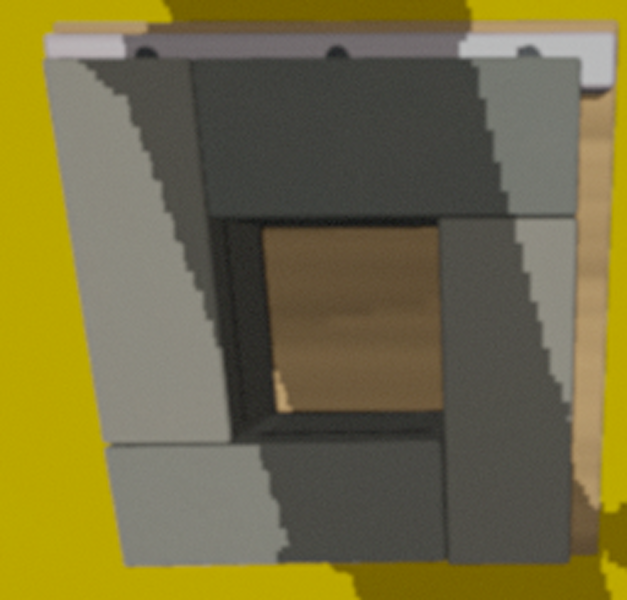

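The layer is closed all round, with thin seams at (325,215), (443,500), (200,130) and (165,443). I'll compare the seam widths with the original A/B seam.

Run:
```python
import cv2,pickle,numpy as np
C,im=pickle.load(open("w6.pkl","rb"));g=cv2.cvtColor(im,cv2.COLOR_RGB2GRAY).astype(int)
f=2.449;X=lambda u:int(116+u/f);Y=lambda v:int(20+v/f)
for u in(120,160,200):print("A/B",g[Y(443)-5:Y(443)+6,X(u)])
for u in(460,500,560):print("near/last",g[Y(215)-5:Y(215)+6,X(u)])
for v in(80,130,190):print("A/near",g[Y(v),X(191+(v-60)*.12)-5:X(191+(v-60)*.12)+7])
for v in(455,500,550):print("last/B",g[Y(v),X(444)-5:X(444)+7])
from h import *
print(2.45*np.linalg.norm(np.diff(proj(C,[(.5,.33,.08),(.501,.33,.08)]),axis=0)), ctrl.sense()["wrist_force"])
```

```text
A/B [139 137 138 138 136 120  93 104 124 128 128]
A/B [138 137 138 138 136 117  96 112 126 129 130]
A/B [140 136 139 139 134 115  95 112 128 130 130]
near/last [66 65 66 65 63 55 52 65 75 80 79]
near/last [63 65 62 62 63 52 49 65 76 80 78]
near/last [119 117 118 119 114  90  83 111 135 140 137]
A/near [78 79 78 75 70 61 61 65 65 65 64 67]
A/near [76 77 79 68 63 55 61 63 65 65 67 62]
A/near [78 79 75 70 60 59 65 66 64 66 62 64]
last/B [72 73 72 68 56 55 67 77 77 77 77 79]
last/B [73 74 75 70 60 54 60 76 78 76 79 79]
last/B [72 73 73 74 73 64 55 65 78 77 79 78]
3.478126428777531 [ 0.74836189 -0.4231336  -0.08352457]
```

All four seams match the original packed A/B seam, so they are equally tight. The gripper is clear, so I'm handing in.

```bash
python3 -c "
from rig import ctrl
print(ctrl.sign_off())"
```

```text
the job is handed in; nothing more can be done
None
```

The layer is finished and handed in at about 21 s: the lying carton went along the near rail first, the standing one was tipped over and packed last, both were pressed home to about 10 N, and in the last picture all four seams match the original A/B seam.

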